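# Unclip a mounted core piece and hold it home in the datum corner

### The arm

A 6-joint arm with a two-finger parallel gripper is mounted at the origin on the work surface. World frame = base frame: x ahead of the robot, y to its left, z up, the work surface at z = 0. Lengths are in m, angles in rad, forces in N, time in s.
With the tool pointing down it reaches from about 0.4 to 0.825 m from the base axis. Payload 7 kg.
Tool frame: the origin (TCP) lies on the front face of the gripper's body, between the roots of the fingers; the fingertips stand 73 mm ahead of it and the grasp point (between the pads) lies 54 mm ahead of it (bot.finger_overhang is the distance from the TCP to the fingertips, in m); z points along the fingers, y is the line along which they close (so a half turn about z gives the same grasp; the last joint's range is limited). The gripper opens to 85 mm and grips with 20 to 120 N. Pads are 22 mm wide; open, the fingers measure 114 mm over their backs; the gripper's body (76 mm by 85 mm) begins 54 mm behind the grasp point. The pads swing forward as they close: fully open they stand 13 mm farther back than shut.
Start: joints at [1.45, 0.359, 0.012, 0, -1.224, -0.288], TCP at [0.268, 0.619, 0.304] pointing down, gripper open.
Joint ranges: [-3.07, 3.07], [-1.43, 2.12], [-1.02, 1.25], [-3.03, 1.67], [-3.05, -0], [-3.03, 3.03]. Speed limits (rad/s): [2.39, 2.39, 3.01, 3.14, 3.14, 3.14].

### API

Orientations are given as [roll, pitch, yaw] about the fixed x, y, z axes, in that order (R = Rz(yaw) Ry(pitch) Rx(roll)).
In Python, from plant import bot gives the robot as it stands. The module is installed in compiled form; this text tells all that it offers.
- The arm moves only by the tool carry_out, never from a script. Its argument "steps" is a list of rows, each a list of 6 numbers: the shift along the tool's x, y, z in cm, then the turn, a rotation vector about the tool's x, y, z in rad. In form: [[dx, dy, dz, ax, ay, az], ...]. A call has 1 to 20 rows; each row is the pose to reach, as a shift and turn from the pose commanded when the call began, along the tool's axes at that moment; what a row does not reach only later rows make up. A row lasts 1/8 s, in which the tool goes at most 62.5 mm and 10.7 degrees, less where a joint would pass 70% of its speed; a pose out of reach is approached as far as the arm can. A call with a gripper value outside its range is refused whole. "fingers" is the closure, from 0 (fully open) to 1 (shut), set as the call begins (left out, the last holds). The fingers move at their own pace and stop on an object; "grip_force" is the grip in N (left out, the last holds). Time passes only in rows, so rows that repeat a pose let the fingers close. It gives the time, the measured TCP pose, the force, the opening and the grip force at its end, in the units of the state.
- bot.sense(): the state, without advancing time (a new reading comes with each control period).
- bot.get_image(name): name is "side" or "top" or "wrist"; returns a dict with "frame" (420x560x3 uint8, red, green, blue), "z_map" (420x560 float32, m along the optical axis (not along the pixel's ray), 0 where there is no reading), "mtx" (3x3 intrinsics, pixels), "R" (3x3) and "t" (3): a world point X has camera coordinates R X + t; the wrist camera has in their place "mount" (4x4, takes a point from camera to tool coordinates, whose origin is the TCP and whose axes are the flange's). Camera axes: x right, y down, z forward; pixel columns grow to the right and rows downward; lengths in m; the calibration is good to about 2 mm. A picture is of the moment at which its call begins: read the wrist's pose just before it.
- bot.job_done(): hands the job in; it is judged then, once.
Trained networks look in a picture, given as the dict that the camera call returned (one of the last four; its "shot" number tells which), for a name from the list of things; names that differ only in an ending like _2 or _b are one class to them, and where a whole thing is asked for, a point or a joint stands for the part that bears it (a point fixed in the world has none). Each returns a list of dicts, best first, with "score" (0 to 1); they miss things now and then, are a little off and sometimes report something else, mostly with a low value. They report only what shows in the picture. A call takes as long as a camera call. They do not tell look-alikes from the thing itself.
- bot.recognise(name, picture): "extent" ([left, top, right, bottom] in pixels, round what is visible of it).
- bot.regions_of(name, picture): "mask" (420x560 bool, what is visible of it) and "extent" ([left, top, right, bottom] in pixels, round what is visible of it).
- bot.landmark_of(name, picture): "centre" ([column, row] in pixels: a listed point, or the origin of a listed thing).
The state is a dict: "t": time; "joint_positions": joint angles; "qd": joint speeds; "joint_efforts": joint torques, N m; "tcp_pos": TCP position; "ee_rot": TCP orientation; "contact_force": force on the tool from outside, world axes, zero at the start; "moment": the same for the moment, N m; "finger_gap": finger opening in m; "grip_force": force on a finger pad.
Only numpy, scipy, OpenCV 4.12 (cv2) and the standard library are available. Lean on these libraries where they do the work, as an engineer would, in place of code of your own. Each camera call takes 0.05 s, during which the arm holds its last target. There are 200 camera calls.

### The job

Pull the green core piece on its aluminium carrier out of the clear acrylic guide, along its rails and against the spring detents, and set it flat on the black measuring stage. Push it into the corner so that the carrier's long edge is flush against the long steel stop and its end is flush against the short steel stop, and finish while still holding it there with the gripper, pressed firmly against both stops at once for the handheld analyser's reading. Leave the loupe, the red scoop and the lamp's toggle switch undisturbed.

Things in the scene. Friction and masses are not known exactly. Their poses are not given: they have to be found in the camera images.
- guide: Clear acrylic core guide on a thin grey foot plate, screwed to the counter. Origin: on the counter, midway between its two rails. x runs along the rails, mouth at -x, end stop at +x. Rails span x -40 to +44 mm, inner edges at y +-20, outer at y +-39, tops 22 mm above the counter. The rails' lips overhang the carrier's flanges by 4 mm: it cannot be lifted out, only slid out to -x.
- guide_mouth (a point): Middle of the guide's open end, at guide x = -40 mm, 8 mm above the counter, level with the guide floor on which the carrier rests. Two sprung steel balls, one in each rail at guide x = 0, sit in notches in the carrier's edges: about 12 N of pull to -x clicks it free, then it slides easily. It is clear of the rails once slid 76 mm.
- mount: The core piece with its carrier, one loose rigid thing of about 0.24 kg. Origin: centre of the carrier's underside; same axes as mount_center. At the start it is fully home in the guide, its axes those of the guide, its centre at guide x = 0, y = 0.
- mount_center (a point): Centre of the mounted piece, 26 mm above its underside (52 mm high in all); x is its long way, z up. Carrier: aluminium plate 64 (x) x 48 (y) x 8 mm, with a notch 10 mm wide, 2.5 mm deep mid-way along each long edge. Rock on top: greenish serpentinite, 44 (x) x 30 (y) mm, flat sawn sides at y = +-15 mm from 8 to 48 mm above the underside, top slightly rounded.
- stage: Black anodised measuring stage, a plate 180 mm (x) x 140 mm (y) x 10 mm thick, screwed to the counter, with two ground steel stops on top. Its top and the stops are smooth (friction about 0.3). Origin: centre of its underside.
- corner (a point): Where the inner faces of the two stops would meet, on the top face of the stage (10 mm above the counter), at stage x = +70, y = +50 mm; same axes as the stage. The free top of the stage lies to -x and -y of it.
- long_stop: Fixed steel bar on the stage, running along the stage's x: 112 mm long, 12 mm wide, 10 mm high (its top 20 mm above the counter). The carrier's long edge bears on its face that looks to -y, in line with the corner. Origin: centre of its underside.
- short_stop: Fixed steel bar on the stage, running along the stage's y: 72 mm long, 12 mm wide, 10 mm high. The carrier's short end bears on its face that looks to -x, in line with the corner. Origin: centre of its underside. With the carrier home against both stops, its centre is 32 mm to -x and 24 mm to -y of the corner.
- loupe: Small chrome folding loupe, about 72 x 26 x 16 mm, loose on the counter; leave alone. Origin: underside, near its middle.
- scoop: Red plastic sample scoop, about 180 x 54 x 26 mm, loose on the counter; leave alone. Origin: underside, near its middle; the bowl is to +x.
- lamp: Grey powder-coated lamp base, 130 x 100 x 45 mm, fixed, with a gooseneck and a shade up to 330 mm above the counter. Origin: centre of its underside.
- toggle_tip (a point): Tip of the black toggle switch on top of the lamp base, about 72 mm above the counter, 39 mm to -x and 25 mm to +y of the lamp's origin; the switch stands in its off position, leaning to -x; leave alone.
Mind the look-alikes: they are no part of the job. There is more than one size of the mount; the job needs the middle-sized.

How it is judged:
On the way:
1. the carrier has been slid out of the guide, clear of its rails (x of mount_center in the frame of guide below -0.074 m), for 0.1 s.
At the end, for the whole second after the job is handed in: For the last second the carrier is still, flat on the stage, square to the stops within 2 degrees and within 2.5 mm of home against each, the fingers on it, with over 1.5 N of contact force on the long stop and over 1.5 N on the short stop at once (contact force between mount and long_stop above 1.5 N and contact force between mount and short_stop above 1.5 N and contact force between mount and the fingers above 1.5 N and angle between the x axis of mount and the x axis of stage, either way round below 0.035 rad and angle between mount's own z axis and vertical below 0.035 rad and x of mount in the frame of corner between -0.0345 and -0.0295 m and y of mount in the frame of corner between -0.0265 and -0.0215 m and z of mount in the frame of corner between -0.0025 and 0.0025 m and linear speed of mount below 0.01 m/s); the arm keeps its last pose, push and grip.
It fails at once if the loupe is shifted by more than 20 mm (distance of loupe from where it was at the start of the episode above 0.02 m).
It fails at once if the scoop is shifted by more than 20 mm (distance of scoop from where it was at the start of the episode above 0.02 m).
It fails at once if the lamp's toggle switch is flipped (distance of toggle_tip from where it was at the start of the episode above 0.009 m).
It also fails if it takes over 56 s, if anything falls off the work surface, if the arm or the gripper's body presses on something with over 40 N, if the wrist force passes 120 N, or if a joint passes its speed limit or range.

## Working session

There is one attempt and no reset: what is moved stays moved. The work goes in short steps, Python scripts to look and compute and a tool call to move; the robot and the scene stay as the last step left them, time stands still between calls to the robot, and variables do not carry over. Pictures are saved under pics/ and viewed, at most 10 in all, crops included, and the job is handed in when it is done.

Besides the shell and the picture viewer there is one more tool, called after "Request:" by a JSON object that holds its "name" and its "arguments", one argument or row to a line. carry_out: Moves the arm, as the interface text tells. Its arguments: {"type":"object","properties":{"steps":{"type":"array"},"fingers":{"type":"number"},"grip_force":{"type":"number"}},"required":["steps"]}

```bash
mkdir -p pics
cat > h.py <<'E'
import numpy as np, cv2
from plant import bot
def save(p,n,crop=None,s=1):
    f=p['frame'][:,:,::-1]
    if crop: f=f[crop[1]:crop[3],crop[0]:crop[2]]
    cv2.imwrite('pics/'+n,cv2.resize(f,None,fx=s,fy=s))
def world(p,u,v,z=None,plane=None):
    K=p['mtx'];R=np.array(p['R']);t=np.array(p['t'])
    d=np.linalg.inv(K)@np.array([u,v,1.])
    c=-R.T@t; dw=R.T@d
    if plane is not None: return c+dw*(plane-c[2])/dw[2]
    return c+dw*z
E
python3 - <<'E'
from h import *
s=bot.sense();print({k:np.round(v,3) for k,v in s.items()})
for n in ['top','side']:
    p=bot.get_image(n);save(p,n+'0.png',s=1.4)
    print(n,np.round(-np.array(p['R']).T@p['t'],3))
    for k in ['guide','guide_mouth','mount','mount_center','stage','corner','long_stop','short_stop','loupe','scoop','lamp','toggle_tip']:
        r=bot.landmark_of(k,p)
        print(k,[(np.round(q['score'],2),np.round(q['centre']).tolist(), np.round(world(p,*q['centre'],plane={'guide_mouth':.008,'mount':.008,'mount_center':.034,'corner':.01,'long_stop':.01,'short_stop':.01,'toggle_tip':.072}.get(k,0)),3).tolist()) for q in r[:4]])
E
```

```text
{'t': np.float64(0.0), 'joint_positions': array([ 1.45 ,  0.359,  0.011, -0.   , -1.224, -0.288]), 'qd': array([0.   , 0.   , 0.001, 0.001, 0.001, 0.   ]), 'joint_efforts': array([-0.0000e+00, -5.8331e+01,  2.9341e+01,  6.9360e+00, -6.0000e-03,
       -0.0000e+00]), 'tcp_pos': array([0.268, 0.619, 0.303]), 'ee_rot': array([ 3.14 , -0.   , -0.409]), 'contact_force': array([ 0.025,  0.131, -1.102]), 'moment': array([ 0.08 , -0.033, -0.034]), 'grip_force': np.float64(0.0), 'finger_gap': np.float64(0.085)}
top [0.426 0.006 1.442]
guide [(np.float64(0.65), [354.0, 216.0], [0.585, -0.224, 0.0])]
guide_mouth [(np.float64(0.69), [354.0, 236.0], [0.531, -0.221, 0.008])]
mount [(np.float64(0.93), [331.0, 166.0], [0.723, -0.16, 0.008]), (np.float64(0.76), [360.0, 221.0], [0.573, -0.238, 0.008]), (np.float64(0.48), [321.0, 212.0], [0.597, -0.132, 0.008])]
mount_center [(np.float64(0.91), [357.0, 220.0], [0.571, -0.225, 0.034]), (np.float64(0.71), [333.0, 164.0], [0.723, -0.163, 0.034]), (np.float64(0.63), [319.0, 213.0], [0.59, -0.126, 0.034])]
stage [(np.float64(0.6), [210.0, 238.0], [0.524, 0.
[... 1139 characters left out ...]
t64(0.65), [242.0, 177.0], [0.735, -0.163, 0.034]), (np.float64(0.63), [286.0, 197.0], [0.597, -0.089, 0.034])]
stage [(np.float64(0.9), [293.0, 282.0], [0.54, 0.171, 0.0])]
corner [(np.float64(0.96), [261.0, 297.0], [0.596, 0.232, 0.01])]
long_stop [(np.float64(0.91), [292.0, 298.0], [0.535, 0.223, 0.01])]
short_stop [(np.float64(0.7), [257.0, 282.0], [0.612, 0.196, 0.01])]
loupe [(np.float64(0.76), [248.0, 222.0], [0.681, -0.009, 0.0])]
scoop [(np.float64(0.87), [274.0, 392.0], [0.535, 0.414, 0.0])]
lamp [(np.float64(0.63), [321.0, 144.0], [0.534, -0.476, 0.0]), (np.float64(0.53), [300.0, 180.0], [0.576, -0.235, 0.0])]
toggle_tip [(np.float64(0.43), [330.0, 127.0], [0.508, -0.465, 0.072])]
```

View pics/top0.png

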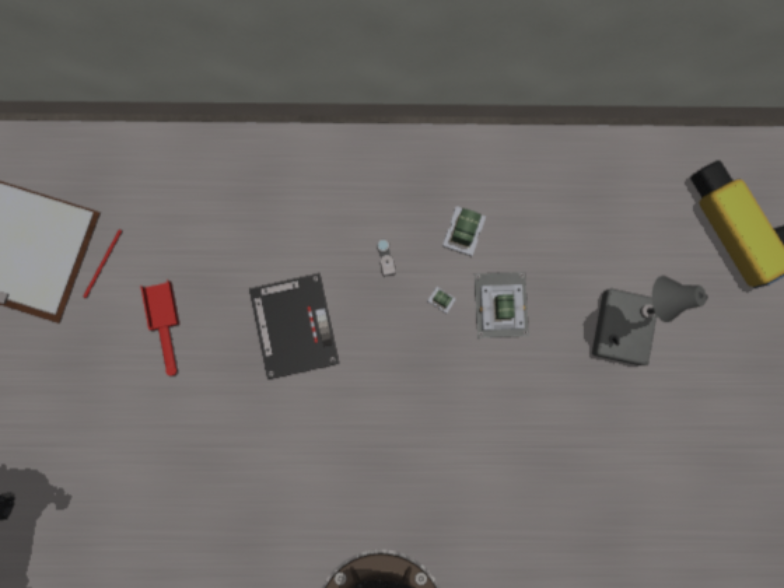

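View pics/side0.png

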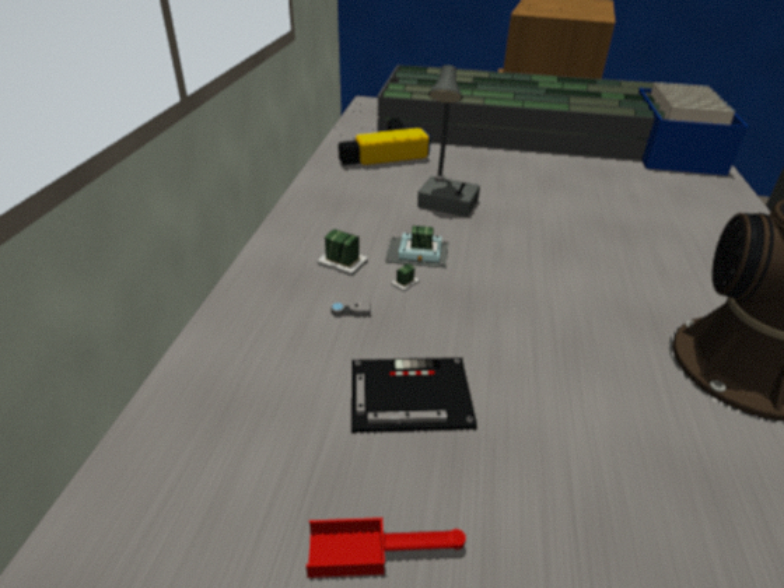

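The in-guide piece at original top pixel (357,220) is the target. The look-alikes are the bigger loose one at (331,165) and the smaller loose one at (316,214). By size and description the guide one is the middle. I'll move above it for a close look.

```bash
cat >> h.py <<'E'
from scipy.spatial.transform import Rotation as Ro
def delta(pos,rpy,frm=None):
    s=bot.sense()
    p0,r0=(s['tcp_pos'],s['ee_rot']) if frm is None else frm
    R0=Ro.from_euler('xyz',r0); R1=Ro.from_euler('xyz',rpy)
    return np.round(np.r_[R0.inv().apply(np.array(pos)-p0)*100,(R0.inv()*R1).as_rotvec()],3).tolist()
def wcam():
    s=bot.sense();p=bot.get_image('wrist');M=np.array(p['mount'])
    T=np.eye(4);T[:3,:3]=Ro.from_euler('xyz',s['ee_rot']).as_matrix();T[:3,3]=s['tcp_pos']
    W=np.linalg.inv(T@M);p['R']=W[:3,:3];p['t']=W[:3,3];p['M']=M
    return p
E
python3 - <<'E'
from h import *
print(delta([.52,-.22,.28],[np.pi,0,0]))
p=wcam();print(p['M'].round(3))
E
```

```text
[56.462, 67.011, 2.389, 0.0, 0.0, -0.409]
[[ 0.    -0.96  -0.281  0.071]
 [ 1.     0.    -0.001 -0.001]
 [ 0.001 -0.281  0.96  -0.07 ]
 [ 0.     0.     0.     1.   ]]
```

Request:
{"name": "carry_out", "arguments": {
  "steps": [
    [14,16.7,0.6,0,0,-0.1],
    [28,33.5,1.2,0,0,-0.2],
    [42,50.2,1.8,0,0,-0.3],
    [61,69,2.4,0,0,-0.41],
    [61,69,2.4,0,0,-0.41],
    [61,69,2.4,0,0,-0.41],
    [61,69,2.4,0,0,-0.41],
    [61,69,2.4,0,0,-0.41],
    [61,69,2.4,0,0,-0.41],
    [61,69,2.4,0,0,-0.41],
    [61,69,2.4,0,0,-0.41],
    [61,69,2.4,0,0,-0.41],
    [61,69,2.4,0,0,-0.41],
    [61,69,2.4,0,0,-0.41],
    [61,69,2.4,0,0,-0.41],
    [61,69,2.4,0,0,-0.41],
    [61,69,2.4,0,0,-0.41],
    [61,69,2.4,0,0,-0.41]
  ]
}}

```text
t: 3.6
tcp_pos: [0.5537, -0.2553, 0.2803]
ee_rot: [-3.142, -0.001, 0.002]
contact_force: [-0.5, 0.5, 0.5]
finger_gap: 0.0852
grip_force: 0.0
```

Run:
```python
from h import *
p=wcam();save(p,'w1.png',s=1.4);np.savez('w1.npz',z=p['z_map'],f=p['frame'],K=p['mtx'],R=p['R'],t=p['t'])
for k,h in [('guide',0),('guide_mouth',.008),('mount',.008),('mount_center',.034)]:
    for q in bot.landmark_of(k,p)[:3]:
        print(k,round(q['score'],2),np.round(q['centre']),world(p,*q['centre'],plane=h).round(4))
# rock: points between z .045 and .065
z=p['z_map'];v,u=np.nonzero(z>0)
d=np.linalg.inv(p['mtx'])@np.vstack([u,v,np.ones(len(u))])*z[v,u]
X=(p['R'].T@(d-p['t'][:,None])).T
print('zcounter',np.median(X[:,2]))
for lo,hi in[(.045,.075),(.02,.024),(.014,.018)]:
    m=(X[:,2]>lo)&(X[:,2]<hi)&(abs(X[:,0]-.575)<.08)&(abs(X[:,1]+.235)<.065)
    if m.sum()>20:
        r=cv2.minAreaRect((X[m,:2]*1000).astype(np.float32));print(lo,m.sum(),r,X[m].max(0),X[m].min(0))
```

```text
guide_mouth 0.84 [260. 204.] [ 0.5379 -0.235   0.008 ]
guide_mouth 0.3 [252. 162.] [ 0.578 -0.228  0.008]
mount 0.72 [254. 162.] [ 0.578  -0.2291  0.008 ]
mount 0.65 [135. 145.] [ 0.5938 -0.1192  0.008 ]
mount_center 0.77 [125. 148.] [ 0.5935 -0.1204  0.034 ]
mount_center 0.76 [255. 167.] [ 0.5777 -0.2319  0.034 ]
zcounter 0.00022749207074799246
0.045 2060 ((575.300537109375, -232.17727661132812), (44.38972473144531, 30.29425811767578), 2.080354928970337) [ 0.59787285 -0.21624577  0.06241067] [ 0.55308979 -0.24755154  0.04515436]
0.02 4413 ((577.1427001953125, -232.01480102539062), (84.32740020751953, 78.05924224853516), 2.296074390411377) [ 0.62031226 -0.19168281  0.02398291] [ 0.53386015 -0.27191718  0.02001015]
0.014 901 ((579.4757080078125, -231.62930297851562), (79.61267852783203, 85.4058837890625), 2.2397704124450684) [ 0.62017145 -0.18916239  0.01799696] [ 0.53892878 -0.27439779  0.01400847]
```

View pics/w1.png

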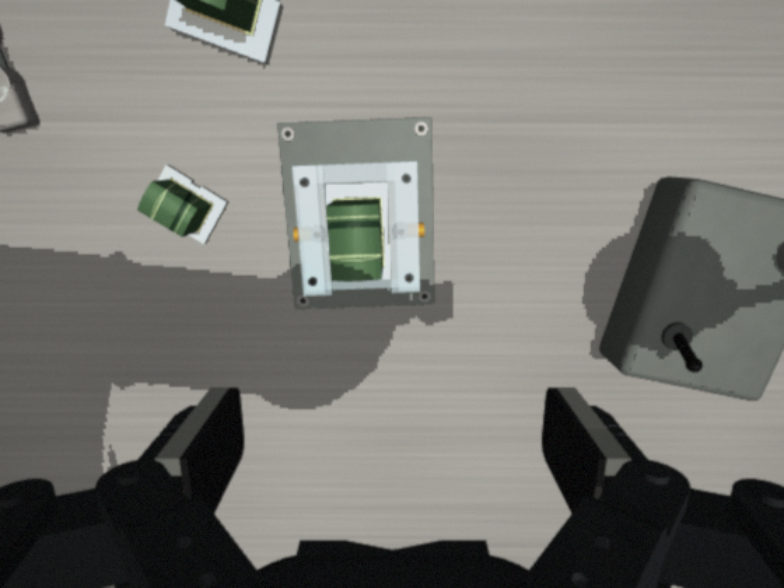

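The crop confirms the choice: the rock in the guide measures 44×30 mm, at wrist pixel (355,235) in the 1.4× view. Its centre is (0.575, -0.232) and its yaw about 0.037. The small one is at (180,205) and the big one at (225,20). The path down is clear.

Request:
{"name": "carry_out", "arguments": {
  "steps": [
    [2.1,-2.3,4,0,0,-0.037],
    [2.1,-2.3,9,0,0,-0.037],
    [2.1,-2.3,13,0,0,-0.037],
    [2.1,-2.3,16,0,0,-0.037],
    [2.1,-2.3,17.5,0,0,-0.037],
    [2.1,-2.3,18,0,0,-0.037],
    [2.1,-2.3,18,0,0,-0.037]
  ],
  "fingers": 0.35,
  "grip_force": 60
}}

```text
t: 4.72
tcp_pos: [0.5753, -0.2333, 0.1007]
ee_rot: [3.141, -0.001, 0.038]
contact_force: [-0.0, 1.0, -1.0]
finger_gap: 0.0553
grip_force: 0.0
```

Request:
{"name": "carry_out", "arguments": {
  "steps": [
    [0,0,0,0,0,0],
    [0,0,0,0,0,0],
    [0,0,0,0,0,0],
    [0,0,0,0,0,0]
  ],
  "fingers": 1,
  "grip_force": 80
}}

```text
t: 5.22
tcp_pos: [0.5754, -0.2332, 0.1013]
ee_rot: [3.141, -0.002, 0.039]
contact_force: [-0.2, 2.3, 6.4]
finger_gap: 0.0286
grip_force: 80.0
```

Request:
{"name": "carry_out", "arguments": {
  "steps": [
    [-0.4,0,0,0,0,0],
    [-0.8,0,0,0,0,0],
    [-1.5,0,0,0,0,0],
    [-2.5,0,0,0,0,0],
    [-4,0,0,0,0,0],
    [-5.5,0,0,0,0,0],
    [-7,0,0,0,0,0],
    [-8.2,0,0,0,0,0],
    [-8.8,0,0,0,0,0],
    [-9,0,0,0,0,0],
    [-9,0,0,0,0,0]
  ]
}}

```text
t: 6.6
tcp_pos: [0.4846, -0.2367, 0.0996]
ee_rot: [-3.141, 0.001, 0.038]
contact_force: [0.7, -0.5, -3.1]
finger_gap: 0.0289
grip_force: 79.4
```

Run:
```python
from h import *
p=wcam();save(p,'w2.png',s=1.4)
z=p['z_map'];v,u=np.nonzero(z>0)
d=np.linalg.inv(p['mtx'])@np.vstack([u,v,np.ones(len(u))])*z[v,u]
X=(p['R'].T@(d-p['t'][:,None])).T
c=bot.sense()['tcp_pos'];print(c)
near=(abs(X[:,0]-c[0])<.045)&(abs(X[:,1]-c[1])<.04)
print(np.histogram(X[near][:,2],bins=np.arange(-.005,.08,.005)))
p=bot.get_image('top');z=p['z_map'];
v,u=np.nonzero(z>0)
d=np.linalg.inv(p['mtx'])@np.vstack([u,v,np.ones(len(u))])*z[v,u]
X=(p['R'].T@(d-p['t'][:,None])).T
s=(abs(X[:,0]-.53)<.13)&(abs(X[:,1]-.18)<.12)&(X[:,2]>.005)
r=cv2.minAreaRect((X[s,:2]*1000).astype(np.float32));print('stage',r,X[s].min(0),X[s].max(0))
s&=X[:,2]>.0155
lab=X[s];print(len(lab)); 
np.savez('top.npz',X=X[(abs(X[:,0]-.53)<.14)&(abs(X[:,1]-.18)<.14)])
```

```text
[ 0.48486553 -0.2366845   0.09965523]
(array([4240, 5228,  262, 3388,  456,  259,  295,  411,  592,  696,  800,
       1777, 8889, 1066,  687, 1481]), array([-0.005,  0.   ,  0.005,  0.01 ,  0.015,  0.02 ,  0.025,  0.03 ,
        0.035,  0.04 ,  0.045,  0.05 ,  0.055,  0.06 ,  0.065,  0.07 ,
        0.075]))
stage ((529.4822998046875, 179.13333129882812), (256.5526123046875, 238.52322387695312), 0.34531065821647644) [0.40109794 0.06054712 0.00500157] [0.65835956 0.29896627 0.02897629]
386
```

View pics/w2.png

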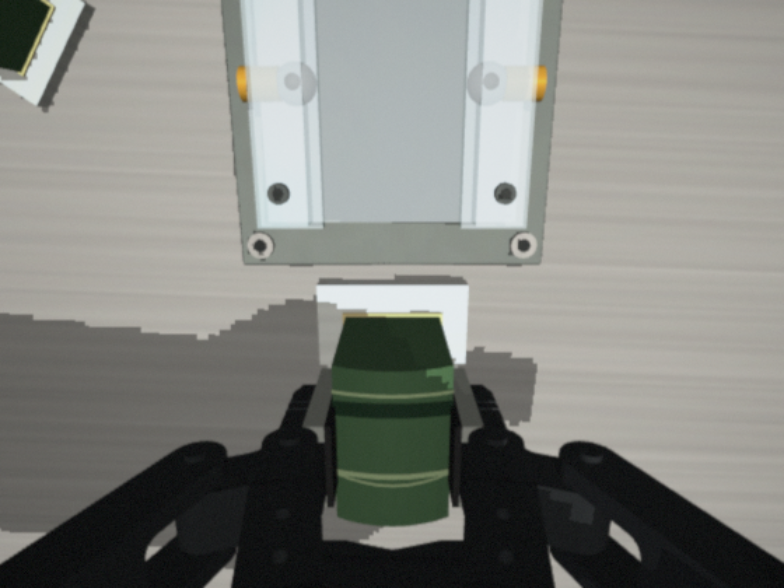

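The carrier is out and square in the grip: guide mouth edge at row 225, carrier end at row 285. I'll lift it and go over to the stage.

Request:
{"name": "carry_out", "arguments": {
  "steps": [
    [0,0,-2,0,0,0],
    [0,0,-6,0,0,0],
    [0,-3,-10,0,0,0],
    [-0.2,-9,-12,0,0,-0.03],
    [-0.5,-15,-12,0,0,-0.06],
    [-0.7,-21,-12,0,0,-0.09],
    [-0.9,-27,-12,0,0,-0.11],
    [-1,-33,-12,0,0,-0.11],
    [-1,-37,-12,0,0,-0.11],
    [-1,-38.8,-12,0,0,-0.11],
    [-1,-38.8,-12,0,0,-0.11],
    [-1,-38.8,-12,0,0,-0.11],
    [-1,-38.8,-12,0,0,-0.11]
  ]
}}

```text
t: 8.32
tcp_pos: [0.46, 0.1496, 0.2199]
ee_rot: [3.141, 0.0, 0.147]
contact_force: [0.2, -0.1, -2.5]
finger_gap: 0.029
grip_force: 79.8
```

Run:
```python
from h import *
print(bot.sense()['tcp_pos'],bot.sense()['ee_rot'])
p=wcam();save(p,'w3.png',s=1.4)
z=p['z_map']
vv,uu=np.mgrid[0:420,0:560]
d=np.linalg.inv(p['mtx'])@np.vstack([uu.ravel(),vv.ravel(),np.ones(uu.size)])*z.ravel()
X=(p['R'].T@(d-p['t'][:,None])).T; X[z.ravel()==0]=9
np.savez('w3.npz',X=X,f=p['frame'],R=p['R'],t=p['t'],K=p['mtx'])
for k,h in [('stage',0),('corner',.01),('long_stop',.01),('short_stop',.01)]:
    for q in bot.landmark_of(k,p)[:2]:
        print(k,round(q['score'],2),np.round(q['centre']),world(p,*q['centre'],plane=h).round(4))
for k in ['long_stop','short_stop']:
    for q in bot.regions_of(k,p)[:1]:
        m=q['mask'].ravel()&(X[:,2]>.016)&(X[:,2]<.024)
        print(k,q['score'],m.sum(),cv2.minAreaRect((X[m,:2]*1000).astype(np.float32)))
# held mount: carrier top
c=bot.sense()['tcp_pos']
m=(X[:,2]>c[2]-.092-.003)&(X[:,2]<c[2]-.092+.012)&(np.hypot(X[:,0]-c[0],X[:,1]-c[1])<.05)
A=np.c_[X[m,:2]-c[:2],np.ones(m.sum())];print(m.sum(),np.linalg.lstsq(A,X[m,2]-c[2],rcond=None)[0], np.median(X[m,2])-c[2])
print(cv2.minAreaRect(((X[m,:2]-c[:2])*1000).astype(np.float32)))
```

```text
[0.46002727 0.14963003 0.21985614] [3.14145057e+00 2.45495427e-04 1.46806739e-01]
stage 0.66 [268.  94.] [0.5409 0.1721 0.    ]
long_stop 0.65 [189.  87.] [0.537  0.2287 0.01  ]
long_stop 0.57 3008 ((536.3327026367188, 226.54698181152344), (110.25394439697266, 12.586141586303711), 13.036028861999512)
4068 [-0.0865276  -0.01150575 -0.08382173] -0.08571437238366067
((17.594621658325195, 2.562662124633789), (28.827669143676758, 48.198726654052734), 8.496776580810547)
```

View pics/w3.png

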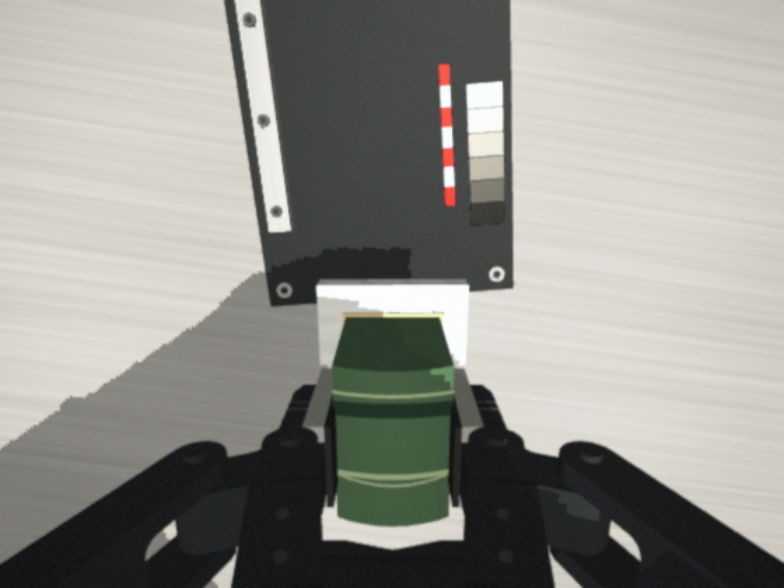

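The stage is ahead with the long stop at 13° yaw. The long stop's inner edge runs from about (265,0) to (290,230) in the view. The carrier looks square in the grip, and I'll check its tilt before lowering.

Run:
```python
from h import *
D=np.load('w3.npz');X=D['X'].reshape(420,560,3);c=bot.sense()['tcp_pos']
for rows,cols in [((208,258),(231,238)),((208,258),(328,333)),((208,222),(232,330)),((207,258),(232,330))]:
    P=X[rows[0]:rows[1],cols[0]:cols[1]].reshape(-1,3)-c
    Rz=Ro.from_euler('z',-.1468).as_matrix();P=P@Rz.T
    P=P[(P[:,2]<-.078)&(P[:,2]>-.096)]
    A=np.c_[P[:,:2],np.ones(len(P))]
    w=np.ones(len(P),bool)
    for _ in range(5):
        k=np.linalg.lstsq(A[w],P[w,2],rcond=None)[0];r=abs(P[:,2]-A@k);w=r<.0015
    print(len(P),w.sum(),k.round(4),P.min(0).round(4),P.max(0).round(4))
```

```text
349 340 [ 0.0068 -0.0195 -0.0854] [ 0.0064  0.0191 -0.0876] [ 0.0304  0.0228 -0.0832]
249 247 [-0.0017  0.1839 -0.0816] [ 0.006 -0.024 -0.088] [ 0.03   -0.0211 -0.0843]
1370 1351 [ 0.0223  0.0033 -0.0863] [ 0.0233 -0.0219 -0.088 ] [ 0.0304  0.0217 -0.0837]
2930 2551 [-0.0005  0.0028 -0.0856] [ 0.0061 -0.0225 -0.088 ] [ 0.031   0.0224 -0.078 ]
```

Request:
{"name": "carry_out", "arguments": {
  "steps": [
    [4,-0.8,2,0,0,-0.04],
    [8,-1.6,4,0,0,-0.08],
    [10.4,-2.1,6.5,0,0,-0.081],
    [10.4,-2.1,9,0,0,-0.081],
    [10.4,-2.1,10.5,0,0,-0.081],
    [10.4,-2.1,11,0,0,-0.081],
    [10.4,-2.1,11.2,0,0,-0.081],
    [10.4,-2.1,11.2,0,0,-0.081],
    [10.4,-2.1,11.2,0,0,-0.081]
  ]
}}

```text
t: 9.8
tcp_pos: [0.56, 0.187, 0.1088]
ee_rot: [-3.141, -0.001, 0.229]
contact_force: [-0.5, -0.3, -2.7]
finger_gap: 0.0286
grip_force: 79.6
```

Run:
```python
from h import *
s=bot.sense();c=s['tcp_pos'];print(c,s['ee_rot'],s['contact_force'])
p=wcam();save(p,'w4.png',s=1.4)
z=p['z_map'];vv,uu=np.mgrid[0:420,0:560]
d=np.linalg.inv(p['mtx'])@np.vstack([uu.ravel(),vv.ravel(),np.ones(uu.size)])*z.ravel()
X=(p['R'].T@(d-p['t'][:,None])).T; X[z.ravel()==0]=9
P=(X-c)@Ro.from_euler('z',-s['ee_rot'][2]).as_matrix().T; P[:,2]=X[:,2]
for k in ['long_stop','short_stop']:
    for q in bot.regions_of(k,p)[:1]:
        m=q['mask'].ravel()&(X[:,2]>.017)&(X[:,2]<.024)
        print(k,q['score'],m.sum(),cv2.minAreaRect((P[m,:2]*1000).astype(np.float32)))
```

```text
[0.56004917 0.18702713 0.10879839] [-3.14106089e+00 -1.40284760e-03  2.29403072e-01] [-0.51921643 -0.30720148 -2.72974724]
long_stop 0.87 3482 ((7.003173828125, 43.91536331176758), (12.595751762390137, 72.18262481689453), 89.61603546142578)
short_stop 0.71 4587 ((52.69174575805664, -2.3729476928710938), (72.17486572265625, 12.266411781311035), 89.65955352783203)
```

View pics/w4.png

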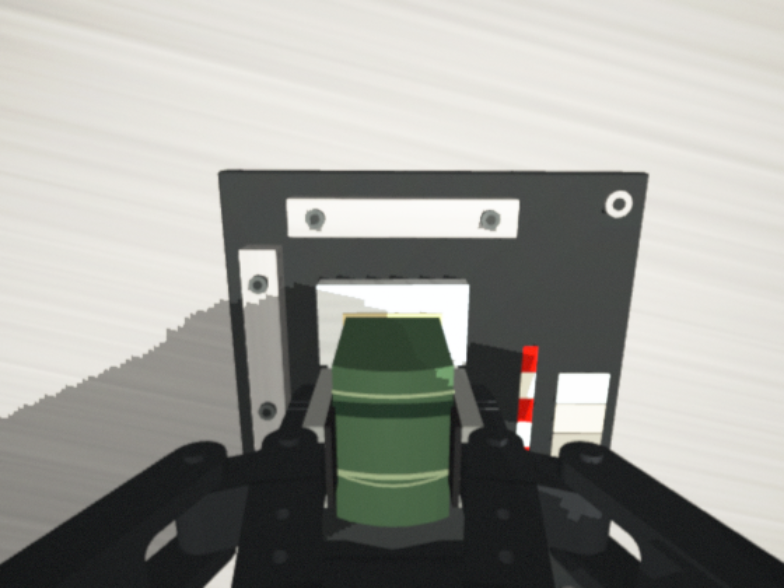

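The short stop's face (row 237) is about 15 mm ahead of the carrier end (row 283). The long stop's face (column 285) is about 14 mm beside the carrier edge (column 318), and the yaw is within 0.4°. Lowering it now.

Request:
{"name": "carry_out", "arguments": {
  "steps": [
    [0,0,0.2,0,0,0.005],
    [0,0,0.4,0,0,0.005],
    [0,0,0.5,0,0,0.005],
    [0,0,0.5,0,0,0.005]
  ]
}}

```text
t: 10.45
tcp_pos: [0.5598, 0.1868, 0.1033]
ee_rot: [3.141, -0.0, 0.224]
contact_force: [-3.1, -1.4, 4.6]
finger_gap: 0.0288
grip_force: 80.4
```

Request:
{"name": "carry_out", "arguments": {
  "steps": [
    [0.3,-0.3,0,0,0,0],
    [0.7,-0.6,0,0,0,0],
    [1.1,-0.9,0,0,0,0],
    [1.3,-1.1,0,0,0,0],
    [1.3,-1.1,0,0,0,0]
  ]
}}

```text
t: 11.08
tcp_pos: [0.5707, 0.2009, 0.1033]
ee_rot: [3.142, -0.001, 0.225]
contact_force: [-0.3, -1.0, 4.5]
finger_gap: 0.029
grip_force: 80.6
```

Request:
{"name": "carry_out", "arguments": {
  "steps": [
    [0.05,0,0,0,0,0],
    [0.1,0,0,0,0,0],
    [0.15,0,0,0,0,0],
    [0.2,0,0,0,0,0],
    [0.2,0,0,0,0,0]
  ]
}}

```text
t: 11.7
tcp_pos: [0.5719, 0.2011, 0.1033]
ee_rot: [-3.142, 0.0, 0.224]
contact_force: [-4.5, -0.9, 8.2]
finger_gap: 0.029
grip_force: 80.9
```

Request:
{"name": "carry_out", "arguments": {
  "steps": [
    [0,-0.1,0,0,0,0],
    [0,-0.2,0,0,0,0],
    [0,-0.3,0,0,0,0],
    [0,-0.3,0,0,0,0]
  ]
}}

```text
t: 12.2
tcp_pos: [0.5714, 0.2032, 0.1033]
ee_rot: [3.141, 0.001, 0.224]
contact_force: [-2.3, -4.8, 7.7]
finger_gap: 0.0289
grip_force: 80.9
```

Request:
{"name": "carry_out", "arguments": {
  "steps": [
    [0.08,-0.08,0,0,0,0],
    [0.15,-0.15,0,0,0,0],
    [0.2,-0.2,0,0,0,0],
    [0.2,-0.2,0,0,0,0],
    [0.2,-0.2,0,0,0,0]
  ]
}}

```text
t: 12.82
tcp_pos: [0.5716, 0.2036, 0.1034]
ee_rot: [3.138, 0.004, 0.224]
contact_force: [-5.4, -12.0, 13.5]
finger_gap: 0.029
grip_force: 81.9
```

Run:
```python
from h import *
s=bot.sense();c=s['tcp_pos'];print(c,s['ee_rot'],Ro.from_euler('z',-.223).apply(s['contact_force']),s['moment'])
p=wcam();save(p,'w5.png',s=1.4)
z=p['z_map'];vv,uu=np.mgrid[0:420,0:560]
d=np.linalg.inv(p['mtx'])@np.vstack([uu.ravel(),vv.ravel(),np.ones(uu.size)])*z.ravel()
X=(p['R'].T@(d-p['t'][:,None])).T; X[z.ravel()==0]=9
P=(X-c)@Ro.from_euler('z',-s['ee_rot'][2]).as_matrix().T; P[:,2]=X[:,2]
for k in ['long_stop','short_stop']:
    for q in bot.regions_of(k,p)[:1]:
        m=q['mask'].ravel()&(X[:,2]>.017)&(X[:,2]<.024)
        print(k,q['score'],m.sum(),cv2.minAreaRect((P[m,:2]*1000).astype(np.float32)))
```

```text
[0.57160145 0.20359918 0.10337215] [3.13830798 0.00423264 0.22376342] [ -7.87156976 -10.48311573  13.458677  ] [-4.20964285  1.98558156 -0.03536748]
long_stop 0.74 1859 ((-18.310073852539062, 30.290977478027344), (12.622516632080078, 92.67381286621094), 89.80707550048828)
short_stop 0.87 4618 ((37.87739562988281, -15.621456146240234), (12.361080169677734, 72.17877197265625), 0.013490001671016216)
```

View pics/w5.png

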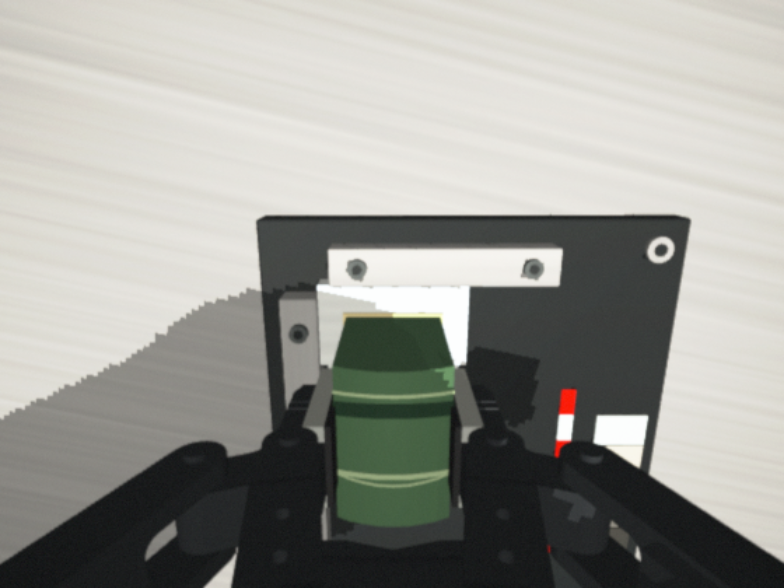

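The carrier is flush on both stops: its end meets the short stop at row 285 and its edge meets the long stop at column 318. I'll add a bit more push along x for margin and ease the down-force slightly.

Request:
{"name": "carry_out", "arguments": {
  "steps": [
    [0.08,0,-0.03,0,0,0],
    [0.15,-0.03,-0.05,0,0,0],
    [0.22,-0.05,-0.05,0,0,0],
    [0.22,-0.05,-0.05,0,0,0],
    [0.22,-0.05,-0.05,0,0,0],
    [0.22,-0.05,-0.05,0,0,0]
  ]
}}

```text
t: 13.72
tcp_pos: [0.572, 0.2038, 0.1035]
ee_rot: [3.137, 0.008, 0.223]
contact_force: [-11.7, -12.0, 18.6]
finger_gap: 0.0289
grip_force: 82.4
```

Run:
```python
from h import *
s=bot.sense();print(s['tcp_pos'],s['ee_rot'],Ro.from_euler('z',-.223).apply(s['contact_force']),s['qd'].round(4))
```

```text
[0.57196761 0.20377528 0.10348723] [3.13744175 0.00782632 0.22331174] [-14.05201111  -9.13581822  18.58606732] [ 0.0019  0.0002 -0.0002  0.001   0.0001  0.    ]
```

Request:
{"name": "carry_out", "arguments": {
  "steps": [
    [0,-0.06,0,0,0,0],
    [0,-0.13,-0.02,0,0,0],
    [0,-0.13,-0.02,0,0,0],
    [0,-0.13,-0.02,0,0,0],
    [0,-0.13,-0.02,0,0,0]
  ]
}}

```text
t: 14.35
tcp_pos: [0.5719, 0.2039, 0.1035]
ee_rot: [3.136, 0.008, 0.223]
contact_force: [-8.3, -17.7, 16.8]
finger_gap: 0.0287
grip_force: 82.1
```

Run:
```python
from h import *
s=bot.sense();print(s['tcp_pos'],s['ee_rot'],Ro.from_euler('z',-.223).apply(s['contact_force']))
print(bot.job_done())
```

```text
[0.57193205 0.20394639 0.10351627] [3.13607069 0.00835181 0.22317154] [-12.03969316 -15.46906212  16.8260476 ]
the job is handed in; nothing more can be done
None
```

I pulled the green core piece out of the guide and set it flat on the stage. I handed the job in at about 14 s with the gripper still holding it against both stops; the wrist read about 12 N towards the short stop and 15 N towards the long one. The hand-in returned no verdict.

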